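# Kit three pipe fittings into the bin

### The arm

A 7-joint arm with a two-finger parallel gripper is mounted at the origin on the work surface. World frame = base frame: x ahead of the robot, y to its left, z up, the work surface at z = 0. Lengths are in m, angles in degrees, forces in N, time in s.
With the tool pointing down it reaches from about 0.425 to 0.925 m from the base axis. Payload 6.8 kg.
Tool frame: the origin (TCP) lies between the finger pads; the fingertips stand r.finger_overhang ahead of it and the grasp point (between the pads) lies 2 mm behind it (r.finger_overhang is the distance from the TCP to the fingertips, in m); z points along the fingers, x is the direction in which the jaws open and shut, and the axes are right-handed (so a half turn about z gives the same grasp; the last joint's range is limited). The gripper opens to 85 mm and grips with 20 to 120 N. Pads are 22 mm wide; open, the fingers measure 114 mm over their backs; the gripper's body (76 mm by 85 mm) begins 54 mm behind the grasp point. The pads swing forward as they close: fully open they stand 13 mm farther back than shut.
Start: joints at [65.541, 27.33, 1.283, 89.118, -0.659, 63.558, -4.761], TCP at [0.212, -0.641, 0.248] pointing down, gripper open.
Joint ranges: [-169.35, 169.35], [-19.33, 120.38], [-80.79, 83.38], [13.8, 139.57], [-78.32, 258.32], [9.67, 109.79], [-169.56, 169.56]. Speed limits (degrees/s): [136.94, 136.94, 180, 180, 180, 180, 180].

### API

Orientations are given as a 3x3 rotation matrix whose columns are the frame's x, y, z axes.
In Python, from rig import r gives the robot as it stands. The module is installed in compiled form; this text tells all that it offers.
- The arm moves only by the tool arm_command, never from a script. Its argument "increments" is a list of rows, each an object with "jaw": the opening, from 0 (shut) to 1 (fully open); "linear": the shift along the world's x, y, z in mm, a list of three; "angular": the turn, a rotation vector about the world's x, y, z in rad, a list of three. A call has 1 to 5 rows; each row shifts and turns the commanded pose from where the row before left it; what a row does not reach is not made up. A row lasts 1/8 s, in which the tool goes at most 62.5 mm and 10.7 degrees, less where a joint would pass 70% of its speed; a pose out of reach is approached as far as the arm can. A call is refused whole if a number of a shift passes 62.5 or a number of a turn 0.188, either way. A call with a gripper value outside its range is refused whole. The fingers move at their own pace and stop on an object; "newtons" is the grip in N (left out, the last holds). Time passes only in rows, so rows that do not move let the fingers close. It gives the time, the measured TCP pose, the force and the opening at its end, in the units of the state.
- r.get_obs(): the state, without advancing time (a new reading comes with each control period).
- r.get_image(name): name is "scene" or "top" or "wrist"; returns a dict with "pixels" (480x640x3 uint8, red, green, blue), "fov_y" (degrees; the focal length in pixels is half the picture's height over the tangent of half this angle, whatever the lens; pixels are square), "cx", "cy" (the principal point, pixels), "xyz" and "attitude" of the camera in the world. Camera axes: x right, y down, z forward; pixel columns grow to the right and rows downward; lengths in m; the calibration is good to about 2 mm. A picture is of the moment at which its call begins. There is no depth.
- r.sign_off(): hands the job in, once; it reports no verdict.
Trained networks look in the newest picture that a camera, given by its name, has taken for a name from the list of things; names that differ only in an ending like _2 or _b are one class to them, and where a whole thing is asked for, a point or a joint stands for the part that bears it (a point fixed in the world has none). Each returns a list of dicts, best first, with "confidence" (0 to 1); they miss things now and then, are a little off and sometimes report something else, mostly with a low value. They report only what shows in the picture. A call takes as long as a camera call. They do not tell look-alikes from the thing itself.
- r.look_for(label, camera): "bbox" ([left, top, right, bottom] in pixels, round what is visible of it).
- r.silhouettes(label, camera): "mask" (480x640 bool, what is visible of it) and "bbox" ([left, top, right, bottom] in pixels, round what is visible of it).
The state is a dict: "time_s": time; "joint_positions": joint angles; "joint_velocities": joint speeds; "joint_torque": joint torques, N m; "tool_pos": TCP position; "tool_rot": TCP orientation; "contact_force": force on the tool from outside, world axes, zero at the start; "moment": the same for the moment, N m; "width": finger opening in m.
Only numpy, scipy, OpenCV 4.12 (cv2) and the standard library are available. Lean on these libraries where they do the work, as an engineer would, in place of code of your own. Each camera call takes 0.05 s, during which the arm holds its last target.

### The job

Make up the parts kit for a pipe repair: put the tee, then the flange with the neck, then the short straight coupling into the blue bin on the bench, in that order, one at a time. Lower each one to the bottom before letting go, do not drop it. Leave the bin, the elbow, the long coupling and the plain disc where they are.

Things in the scene. Friction and masses are not known exactly. Their poses are not given: they have to be found in the camera images.
- bin: shallow open blue plastic bin, loose, about 0.7 kg, standing on the bench. Outside 190 (its x) by 280 (its y), 70 high; walls and floor 5 thick, so inside 180 by 270; an 8 wide lip runs round the outside of the rim. Origin: centre of its underside, z up. It stands turned by up to about 17 degrees. (All sizes in mm.)
- tee_mid (a point): grey steel pipe tee lying flat, 0.2 to 0.4 kg. Its straight run lies along its x axis, 64 long between its two flat ends (32 either side of this point); the branch points along +y and ends 32 from this point. Each end has a collar 36 diameter and 16 long; the pipe between is 29 diameter. This point: where the axes cross, 18 above the underside (36 high overall). It can be gripped over the two flat ends of the run, along x. Lies at any yaw. (All sizes in mm.)
- flange_mid (a point): grey steel pipe flange lying flat: a round disc 80 diameter, 8 thick, with four bolt holes, and a round neck 36 diameter rising from its middle to 42 above the underside; 0.3 to 0.55 kg. This point: on the axis, 21 above the underside; z up along the neck. Grip it by the neck. (All sizes in mm.)
- coupling_mid (a point): short straight coupling, grey steel, lying on its side: an eight-sided bar 52 long along its x axis, 38 across the flats; flats stand upright on its +y and -y sides; 0.15 to 0.26 kg. This point: its centre, 19 above the underside. Lies at any yaw. (All sizes in mm.)
- elbow_mid (a point): bystander: grey steel pipe elbow lying flat, legs along its +x and +y, each ending 40 from this point, collars 36 diameter. This point: where the legs' axes meet, 18 above the underside. (All sizes in mm.)
- long_coupling_mid (a point): bystander: long straight coupling, like the short one but 92 long along its x axis, 38 across the flats. This point: its centre, 19 above the underside. (All sizes in mm.)
- disc_mid (a point): bystander: plain steel disc without a neck, 80 diameter, 12 thick, with four bolt holes, lying flat. This point: its centre, 6 above the underside. (All sizes in mm.)
Mind the look-alikes: they are no part of the job. Leave any green or yellow look-alike of the part that bears coupling_mid alone.

How it is judged (in metres and radians):
On the way, in this order (a step that is already met when the one before it is completed fails the run):
1. the tee lies in the bin, released (x of tee_mid in the frame of bin between -0.09 and 0.09 m and y of tee_mid in the frame of bin between -0.135 and 0.135 m and z of tee_mid in the frame of bin between 0 and 0.06 m and contact force between the fingers and tee below 0.1 N and linear speed of tee below 0.05 m/s), for 0.2 s.
2. the necked flange lies in the bin, released (x of flange_mid in the frame of bin between -0.09 and 0.09 m and y of flange_mid in the frame of bin between -0.135 and 0.135 m and z of flange_mid in the frame of bin between 0 and 0.06 m and contact force between the fingers and flange below 0.1 N and linear speed of flange below 0.05 m/s), for 0.2 s.
3. the short coupling lies in the bin, released (x of coupling_mid in the frame of bin between -0.09 and 0.09 m and y of coupling_mid in the frame of bin between -0.135 and 0.135 m and z of coupling_mid in the frame of bin between 0 and 0.06 m and contact force between the fingers and coupling below 0.1 N and linear speed of coupling below 0.05 m/s), for 0.2 s.
At the end, for the whole second after the job is handed in: Tee, necked flange and short coupling lie released and at rest in the bin (listed points within 90 mm of its middle along x, 135 along y, under 60 mm above its underside); bin level and moved under 40 mm; elbow, long coupling and disc moved under 30 mm (all of step 1 and all of step 2 and all of step 3 and distance of bin from where it was at the start of the episode below 0.04 m and angle between bin's own z axis and vertical below 0.1 rad and distance of each of elbow_mid, long_coupling_mid, disc_mid from where it was at the start of the episode below 0.03 m); the robot touches nothing.
It fails at once if the tee is dropped or thrown (it falls free by more than about 30 mm) (linear speed of tee above 0.8 m/s and contact force between the fingers and tee below 0.05 N).
It fails at once if the necked flange is dropped or thrown (it falls free by more than about 30 mm) (linear speed of flange above 0.8 m/s and contact force between the fingers and flange below 0.05 N).
It fails at once if the short coupling is dropped or thrown (it falls free by more than about 30 mm) (linear speed of coupling above 0.8 m/s and contact force between the fingers and coupling below 0.05 N).
It fails at once if the bin is shoved more than 40 mm from its place or tipped (distance of bin from where it was at the start of the episode above 0.04 m or angle between bin's own z axis and vertical above 0.2 rad).
It fails at once if a fitting that is not wanted is moved more than 30 mm (distance of any of elbow_mid, long_coupling_mid, disc_mid from where it was at the start of the episode above 0.03 m).
It also fails if it takes over 72 s, if anything falls off the work surface, if the arm or the gripper's body presses on something with over 40 N, if the wrist force passes 120 N, or if a joint passes its speed limit or range.

## Working session

There is one attempt and no reset: what is moved stays moved. The work goes in short steps, Python scripts to look and compute and a tool call to move; the robot and the scene stay as the last step left them, time stands still between calls to the robot, and variables do not carry over. Pictures are saved under pics/ and viewed, and the job is handed in when it is done.

Besides the shell and the picture viewer there is one more tool, called after "Request:" as name([rows], argument=value, ...), one row to a line, values as JSON. arm_command: Moves the arm, as the interface text tells. Its arguments: {"type":"object","properties":{"increments":{"type":"array","items":{"type":"object","properties":{"jaw":{"type":"number"},"linear":{"type":"array","items":{"type":"number"}},"angular":{"type":"array","items":{"type":"number"}}}}},"newtons":{"type":"number"}},"required":["increments"]}

```bash
mkdir -p pics; ls; cat > h.py <<'E'
from rig import r
import numpy as np, cv2, pickle
def save(im,name): cv2.imwrite('pics/'+name,cv2.cvtColor(im,cv2.COLOR_RGB2BGR))
def foc(d): return 240/np.tan(np.radians(d['fov_y'])/2)
def ray(d,u,v):
    f=foc(d); R=np.array(d['attitude']); 
    return np.array(d['xyz']),R@np.array([(u-d['cx'])/f,(v-d['cy'])/f,1.])
def atz(d,u,v,z):
    o,w=ray(d,u,v); return o+w*(z-o[2])/w[2]
def proj(d,p):
    R=np.array(d['attitude']); q=R.T@(np.array(p)-np.array(d['xyz'])); f=foc(d)
    return np.array([d['cx']+f*q[0]/q[2],d['cy']+f*q[1]/q[2]])
def tri(obs):
    A=np.zeros((3,3));b=np.zeros(3)
    for d,u,v in obs:
        o,w=ray(d,u,v); w=w/np.linalg.norm(w); P=np.eye(3)-np.outer(w,w); A+=P;b+=P@o
    x=np.linalg.solve(A,b); return x,[proj(d,x)-[u,v] for d,u,v in obs]
E
python3 - <<'E'
from h import *
print(r.finger_overhang, r.get_obs())
for n in ['top','scene','wrist']:
    d=r.get_image(n); save(d['pixels'],n+'0.png'); pickle.dump(d,open(n+'0.pkl','wb'))
    print(n,{k:d[k] for k in d if k!='pixels'})
    for l in ['bin','tee_mid','flange_mid','coupling_mid','elbow_mid','long_coupling_mid','disc_mid']:
        print(l,[(np.round(q['bbox']).tolist(),round(q['confidence'],2)) for q in r.look_for(l,n)])
E
```

```text
pics
0.017 {'time_s': 0.0, 'joint_positions': array([65.53912039, 27.37734779,  1.28131939, 89.17989615, -0.65865642,
       63.55634946, -4.76142668]), 'joint_velocities': array([ 0.03214076,  0.11231726,  0.0206102 , -0.08532169, -0.06185346,
        0.02283696,  0.03579925]), 'joint_torque': array([ 1.45333115e-04, -5.96466243e+01,  1.60795636e+00, -2.81203330e+01,
        1.25000841e-02,  9.16193094e-03, -9.32636027e-06]), 'tool_pos': array([ 0.21137222, -0.64045283,  0.24729629]), 'tool_rot': array([[ 3.13448058e-01, -9.49605070e-01, -7.24945936e-04],
       [-9.49603549e-01, -3.13448858e-01,  1.70644316e-03],
       [-1.84768055e-03,  1.53529941e-04, -9.99998281e-01]]), 'contact_force': array([ 0.96434087, -0.03155233, -0.23833473]), 'moment': array([ 0.02622032, -0.03624603, -0.00578892]), 'width': 0.08505879581597059}
top {'fov_y': 51.49105428757751, 'cx': 323.99236991339, 'cy': 229.7239130909717, 'xyz': array([ 0.29004261, -0.04752552,  1.01299303]), 'attitude': array([[-0.02367515, -0.98160449,  0.18945216],
       [-0.99919382,  0.02937979,  0.02735925],
       [-0.0324220
[... 868 characters left out ...]
.0, 257.0, 294.0], 0.79)]
coupling_mid [([324.0, 180.0, 343.0, 208.0], 0.94), ([292.0, 233.0, 318.0, 264.0], 0.75), ([220.0, 210.0, 247.0, 241.0], 0.58)]
elbow_mid [([185.0, 347.0, 224.0, 383.0], 0.88)]
long_coupling_mid []
disc_mid [([158.0, 286.0, 198.0, 328.0], 0.83)]
wrist {'fov_y': 70.03972640384968, 'cx': 320.3955823815498, 'cy': 241.72520415115878, 'xyz': array([ 0.28000557, -0.61756927,  0.37462339]), 'attitude': array([[ 3.13433893e-01, -9.10520603e-01, -2.69650564e-01],
       [-9.49610017e-01, -3.00560913e-01, -8.89041780e-02],
       [-9.73338334e-05,  2.83928459e-01, -9.58845462e-01]])}
bin []
tee_mid []
flange_mid []
coupling_mid []
elbow_mid []
long_coupling_mid []
disc_mid []
```

View pics/top0.png

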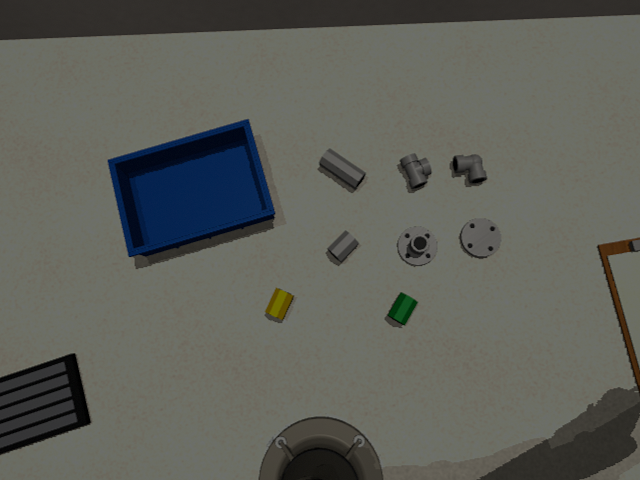

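View pics/scene0.png

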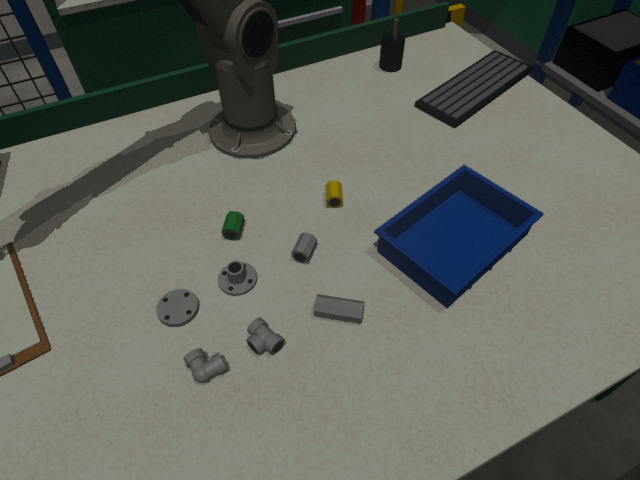

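```bash
python3 - <<'E'
import cv2
a=cv2.imread('pics/top0.png')[130:335,90:530]; cv2.imwrite('pics/top0c.png',cv2.resize(a,(792,369),interpolation=cv2.INTER_CUBIC))
a=cv2.imread('pics/scene0.png')[150:400,150:400]; cv2.imwrite('pics/scene0c.png',cv2.resize(a,(600,600),interpolation=cv2.INTER_CUBIC))
E
```

```text
(no output)
```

View pics/top0c.png

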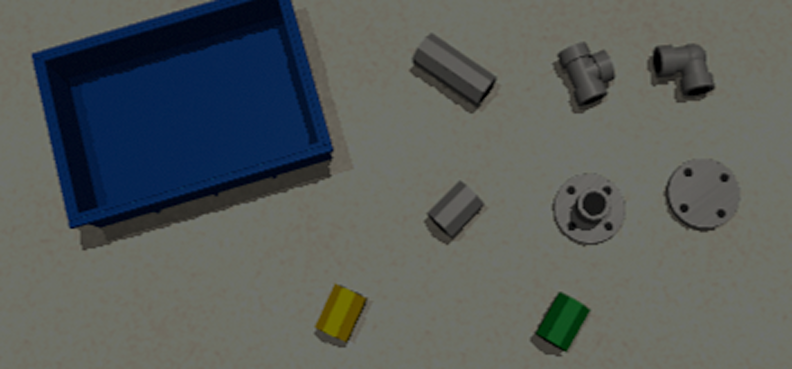

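View pics/scene0c.png

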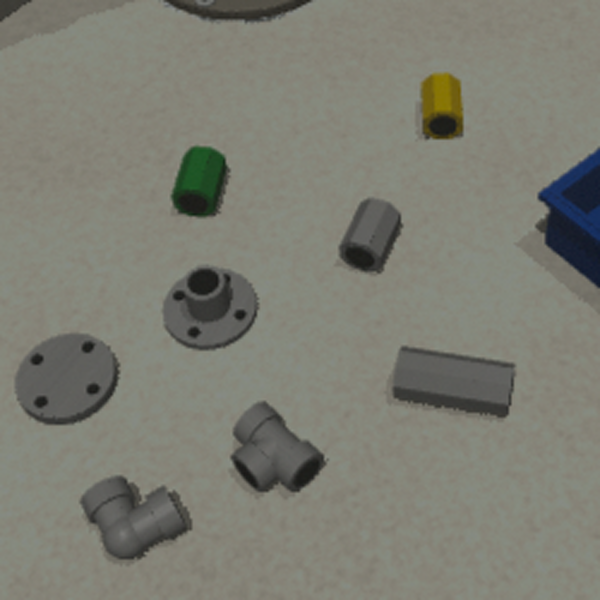

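Candidates in the top picture:
- **Tee:** (415,170). Look-alike: elbow (469,168).
- **Necked flange:** (418,245). Look-alike: plain disc (481,238).
- **Short grey coupling:** (343,247). Look-alikes: long grey (342,169), green (403,308), yellow (279,304).
- **Bin:** (192,188).

The crops bear these out: a branch on the tee, a neck on the flange, and a grey short bar. The detector's scene boxes for the tee and coupling are partly wrong; the tee is at scene (265,337).

```bash
python3 - <<'E'
from h import *
t=pickle.load(open('top0.pkl','rb'));s=pickle.load(open('scene0.pkl','rb'))
def T(n,a,b):
    x,e=tri([(t,*a),(s,*b)]); print(n,np.round(x,4),[np.round(q,1).tolist() for q in e])
T('tee',(414,171),(266,338)); T('neck top',(419.5,243),(236,267)); T('coup',(343,247),(304,248))
T('elbow',(473,166),(207,368));T('long',(342,169),(339,309));T('disc',(481,238),(178,307))
# bin rim outer corners: top px, scene px
T('A',(109,160),(463,167));T('B',(248,122),(542,214));T('C',(274,214),(452,300));T('D',(131,255),(376,233))
for n,c in [('A',(109,160)),('B',(248,122)),('C',(274,214)),('D',(131,255))]: print(n,np.round(atz(t,*c,.07),4))
E
```

```text
tee [ 0.6016 -0.2078  0.0158] [[-0.9, -0.2], [-1.0, 0.1]]
neck top [ 0.4455 -0.2051  0.0442] [[-1.1, -0.3], [-1.1, 0.1]]
coup [ 0.4458 -0.0561  0.0187] [[-0.6, -0.2], [-0.6, 0.1]]
elbow [ 0.6081 -0.3259  0.018 ] [[-2.5, -0.4], [-3.0, 0.3]]
long [ 0.6101 -0.0593  0.0184] [[-0.5, -0.2], [-0.6, 0.1]]
disc [ 0.4578 -0.3354  0.0084] [[-1.2, -0.2], [-1.2, 0.1]]
A [0.5506 0.2824 0.2221] [[30.0, 12.0], [25.3, -12.1]]
B [0.686  0.1602 0.2398] [[-37.7, -32.6], [-56.4, 6.0]]
C [ 0.5968  0.1636 -0.1358] [[-25.6, -16.9], [-32.6, 0.7]]
D [ 0.4298  0.2587 -0.0206] [[62.2, 6.4], [44.4, -26.9]]
A [0.6279 0.4083 0.07  ]
B [0.6987 0.1274 0.07  ]
C [0.5062 0.0755 0.07  ]
D [0.4334 0.3537 0.07  ]
```

Request:
arm_command([
  {"jaw": 1, "linear": [39, 43, 0], "angular": [0, 0, 0.1635]},
  {"jaw": 1, "linear": [39, 43, 0], "angular": [0, 0, 0.1635]},
  {"jaw": 1, "linear": [39, 43, 0], "angular": [0, 0, 0.1635]},
  {"jaw": 1, "linear": [39, 43, 0], "angular": [0, 0, 0.1635]},
  {"jaw": 1, "linear": [39, 43, 0], "angular": [0, 0, 0.1635]},
], newtons=60)

```text
time_s: 1.82
tool_pos: [0.4077, -0.4246, 0.2486]
tool_rot: [[0.909, -0.416, 0.0], [-0.416, -0.909, -0.001], [0.001, 0.0, -1.0]]
contact_force: [0.2, -0.7, -0.1]
width: 0.0853
```

Request:
arm_command([
  {"jaw": 1, "linear": [39, 43, 0], "angular": [0, 0, 0.1635]},
  {"jaw": 1, "linear": [39, 43, 0], "angular": [0, 0, 0.1635]},
  {"jaw": 1, "linear": [39, 43, 0], "angular": [0, 0, 0.1635]},
  {"jaw": 1, "linear": [39, 43, 0], "angular": [0, 0, 0.1635]},
  {"jaw": 1, "linear": [39, 43, 0], "angular": [0, 0, 0.1635]},
])

```text
time_s: 2.45
tool_pos: [0.6027, -0.2098, 0.2486]
tool_rot: [[0.926, 0.378, 0.0], [0.378, -0.926, -0.0], [0.0, 0.001, -1.0]]
contact_force: [1.3, -0.3, 0.8]
width: 0.0855
```

Request:
arm_command([
  {"jaw": 1, "linear": [0, 0, 0], "angular": [0, 0, 0]},
  {"jaw": 1, "linear": [0, 0, 0], "angular": [0, 0, 0]},
])

```text
time_s: 2.7
tool_pos: [0.6012, -0.2116, 0.2481]
tool_rot: [[0.928, 0.373, -0.001], [0.373, -0.928, -0.001], [-0.001, 0.0, -1.0]]
contact_force: [-0.1, -1.2, -0.2]
width: 0.0857
```

```bash
cat >> h.py <<'E'
LAB=['bin','tee_mid','flange_mid','coupling_mid','elbow_mid','long_coupling_mid','disc_mid']
def look(n,tag,labs=LAB):
    d=r.get_image(n); save(d['pixels'],tag+'.png')
    sil={}
    for l in labs:
        q=r.silhouettes(l,n); sil[l]=q
        for m in q:
            M=m['mask'].astype(np.uint8); mo=cv2.moments(M,True)
            print(l,round(m['confidence'],2),np.round(m['bbox']).tolist(),'c',round(mo['m10']/max(mo['m00'],1),1),round(mo['m01']/max(mo['m00'],1),1),'A',mo['m00'])
    d['sil']=sil; pickle.dump(d,open(tag+'.pkl','wb')); return d
def st():
    o=r.get_obs(); R=o['tool_rot']; print('t',round(o['time_s'],2),'tcp',np.round(o['tool_pos'],4),'yaw',round(np.degrees(np.arctan2(R[1,0],R[0,0])),2),'z',np.round(R[:,2],3),'F',np.round(o['contact_force'],1),'w',round(o['width'],4),'q',np.round(o['joint_positions'],0))
E
python3 - <<'E'
from h import *
st(); look('wrist','w1')
E
```

```text
t 2.7 tcp [ 0.6012 -0.2116  0.2481] yaw 21.88 z [-0.001 -0.001 -1.   ] F [-0.1 -1.2 -0.2] w 0.0857 q [ 34.  26. -27.  93.  13.  64.  25.]
tee_mid 0.91 [292.0, 186.0, 352.0, 240.0] c 320.7 210.5 A 2625.0
flange_mid 0.57 [143.0, 106.0, 223.0, 186.0] c 182.4 147.2 A 4967.0
coupling_mid 0.69 [12.0, 13.0, 95.0, 95.0] c 54.4 54.8 A 3819.0
coupling_mid 0.59 [208.0, 2.0, 257.0, 29.0] c 230.9 11.4 A 1092.0
elbow_mid 0.81 [255.0, 273.0, 319.0, 324.0] c 287.7 299.7 A 2058.0
elbow_mid 0.37 [336.0, 16.0, 445.0, 109.0] c 392.6 61.6 A 4952.0
long_coupling_mid 0.92 [335.0, 17.0, 448.0, 114.0] c 393.2 61.5 A 5020.0
disc_mid 0.61 [127.0, 228.0, 202.0, 294.0] c 163.2 260.9 A 3934.0
```

View pics/w1.png

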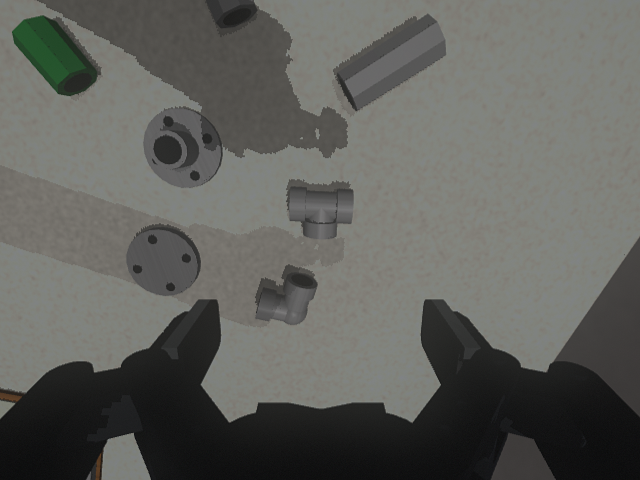

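```bash
python3 - <<'E'
from h import *
t=pickle.load(open('top0.pkl','rb'));s=pickle.load(open('scene0.pkl','rb'));w=pickle.load(open('w1.pkl','rb'))
def ang(a,b): 
    v=b-a; return np.degrees(np.arctan2(v[1],v[0]))
print('tee c',tri([(t,414,171),(w,321,206),(s,266,338)]))
a,b=atz(w,289,205.5,.018),atz(w,353,206,.018); print('ends',a,b,ang(a,b),np.linalg.norm(b-a))
a,b=atz(w,291,188.5,.036),atz(w,351,188.5,.036); print(ang(a,b))
print('neck top', tri([(t,419.5,243),(w,167.5,149.5),(s,236,267)]))
print('flange disc', atz(w,183,147,.008))
for l in LAB: 
  for q in w['sil'][l]:
    M=q['mask']; v,u=np.nonzero(M); print(l, np.round(atz(w,u.mean(),v.mean(),.018),4), [np.round(x).tolist() for x in cv2.minAreaRect(np.stack([u,v],1).astype(np.int32))[:2]], cv2.minAreaRect(np.stack([u,v],1).astype(np.int32))[2])
E
python3 - <<'E'
import cv2
a=cv2.imread('pics/w1.png')[90:340,110:380]; cv2.imwrite('pics/w1c.png',cv2.resize(a,None,fx=2.3,fy=2.3,interpolation=cv2.INTER_CUBIC))
E
```

```text
tee c (array([ 0.60070388, -0.20708838,  0.01467837]), [array([-1.26184559,  0.36057521]), array([0.64316589, 1.62324803]), array([-0.79617259, -0.118267  ])])
ends [ 0.56774958 -0.21721315  0.018     ] [ 0.63042931 -0.19259383  0.018     ] 21.44389138929718 0.06734136288828538
21.892686565411434
neck top (array([ 0.44528208, -0.20489673,  0.04429211]), [array([-1.17632942, -0.14971676]), array([0.34705387, 0.5273824 ]), array([-1.05650327, -0.05733017])])
flange disc [ 0.44482666 -0.20284102  0.008     ]
tee_mid [ 0.6007 -0.2097  0.018 ] [[320.0, 213.0], [64.0, 50.0]] 2.2906100749969482
flange_mid [ 0.4479 -0.2017  0.018 ] [[182.0, 148.0], [79.0, 79.0]] 90.0
coupling_mid [ 0.3146 -0.1654  0.018 ] [[54.0, 55.0], [92.0, 46.0]] 50.19443130493164
coupling_mid [ 0.457  -0.0702  0.018 ] [[231.0, 13.0], [50.0, 27.0]] 0.0
elbow_mid [ 0.6043 -0.3197  0.018 ] [[286.0, 297.0], [50.0, 57.0]] 18.434947967529297
elbow_mid [ 0.6104 -0.0529  0.018 ] [[393.0, 62.0], [45.0, 117.0]] 56.82148742675781
long_coupling_mid [ 0.6109 -0.0526  0.018 ] [[393.0, 61.0], [46.0, 118.0]] 57.7243537902832
disc_mid [ 0.4605 -0.327   0.018 ] [[164.0, 262.0], [67.0, 73.0]] 90.0
```

View pics/w1c.png

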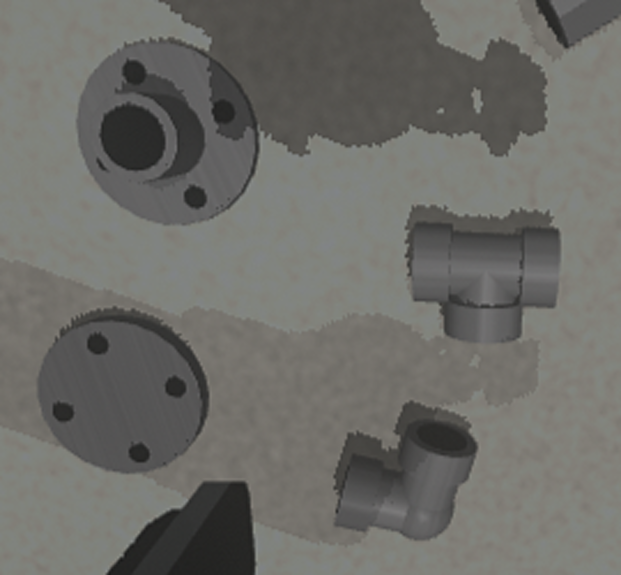

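Request:
arm_command([
  {"jaw": 1, "linear": [-1, 5, -40], "angular": [0, 0, 0]},
  {"jaw": 1, "linear": [0, 0, -45], "angular": [0, 0, 0]},
  {"jaw": 1, "linear": [0, 0, -45], "angular": [0, 0, 0]},
  {"jaw": 1, "linear": [0, 0, -30], "angular": [0, 0, 0]},
  {"jaw": 1, "linear": [0, 0, 0], "angular": [0, 0, 0]},
])

```text
time_s: 3.72
tool_pos: [0.5987, -0.2058, 0.086]
tool_rot: [[0.928, 0.374, -0.005], [0.374, -0.928, 0.001], [-0.004, -0.003, -1.0]]
contact_force: [0.3, 0.6, 0.3]
width: 0.085
```

```bash
python3 - <<'E'
from h import *
st(); look('wrist','w2',['tee_mid'])
E
```

```text
t 3.73 tcp [ 0.5987 -0.2058  0.086 ] yaw 21.94 z [-0.005  0.001 -1.   ] F [0.3 0.6 0.3] w 0.085 q [ 31.  36. -24. 101.  19.  48.  20.]
tee_mid 0.81 [267.0, 232.0, 378.0, 329.0] c 321.2 274.7 A 8344.0
```

View pics/w2.png

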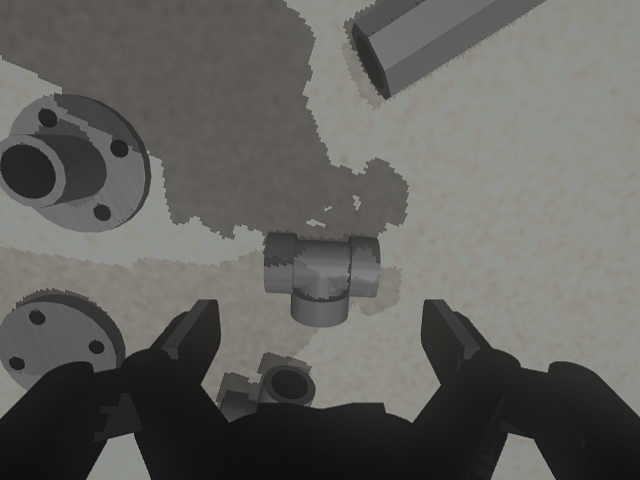

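```bash
python3 - <<'E'
from h import *
w1=pickle.load(open('w1.pkl','rb'));w=pickle.load(open('w2.pkl','rb'))
print(atz(w,321.5,264,.018), tri([(w,321.5,264),(w1,321,205)]))
E
```

```text
[ 0.59859618 -0.20399945  0.018     ] (array([ 0.59881867, -0.20439584,  0.01676283]), [array([0.09792411, 0.00079476]), array([-0.05632961, -0.00033833])])
```

The tee shows at (321,264), centred between the fingers, and triangulates to z = 17 mm, as expected. I'll go down and grip.

Request:
arm_command([
  {"jaw": 1, "linear": [0, 1, -35], "angular": [0, 0, 0]},
  {"jaw": 1, "linear": [0, 0, -20], "angular": [0, 0, 0]},
  {"jaw": 1, "linear": [0, 0, -9], "angular": [0, 0, 0]},
  {"jaw": 0.5, "linear": [0, 0, 0], "angular": [0, 0, 0]},
  {"jaw": 0.5, "linear": [0, 0, 0], "angular": [0, 0, 0]},
])

```text
time_s: 4.45
tool_pos: [0.6014, -0.2052, 0.0256]
tool_rot: [[0.928, 0.374, 0.002], [0.374, -0.928, -0.0], [0.001, 0.001, -1.0]]
contact_force: [1.0, 0.0, -1.8]
width: 0.0636
```

Request:
arm_command([
  {"jaw": 0.5, "linear": [0, 0, 0], "angular": [0, 0, 0]},
  {"jaw": 0.5, "linear": [0, 0, 0], "angular": [0, 0, 0]},
  {"jaw": 0.5, "linear": [0, 0, 20], "angular": [0, 0, 0]},
  {"jaw": 0.5, "linear": [0, 0, 20], "angular": [0, 0, 0]},
])

```text
time_s: 4.95
tool_pos: [0.6004, -0.2049, 0.0655]
tool_rot: [[0.928, 0.374, -0.0], [0.374, -0.928, 0.0], [-0.0, -0.0, -1.0]]
contact_force: [0.9, -0.4, -2.1]
width: 0.0632
```

```bash
python3 - <<'E'
from h import *
st(); look('wrist','w3',['tee_mid'])
E
```

```text
t 4.95 tcp [ 0.6004 -0.2049  0.0655] yaw 21.95 z [-0.  0. -1.] F [ 0.9 -0.4 -2.1] w 0.0632 q [ 30.  38. -24. 101.  20.  45.  19.]
tee_mid 0.61 [240.0, 265.0, 403.0, 404.0] c 320.2 327.2 A 16623.0
```

View pics/w3.png

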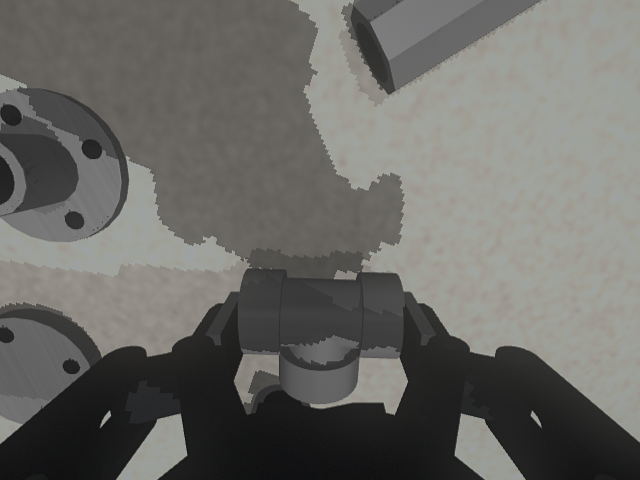

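```bash
python3 - <<'E'
from h import *
t=pickle.load(open('top0.pkl','rb'));s=pickle.load(open('scene0.pkl','rb'))
P=[]
for n,a,b in [('A',(109,160),(542,214)),('B',(248,122),(452,299)),('C',(274,214),(376,233)),('D',(131,255),(463,167))]:
    x,e=tri([(t,*a),(s,*b)]); P.append(x); print(n,np.round(x,4),np.round(e,1).tolist())
P=np.array(P); c=P.mean(0); v=(P[0]+P[3]-P[1]-P[2]); u=P[0]+P[1]-P[2]-P[3]
y1=np.degrees(np.arctan2(-v[0],v[1])); y2=np.degrees(np.arctan2(u[1],u[0])); print(c,np.linalg.norm(v)/2,np.linalg.norm(u)/2,y1,y2)
y=np.radians((y1+y2)/2); R=np.array([[np.cos(y),-np.sin(y)],[np.sin(y),np.cos(y)]])
pickle.dump((c[:2],R),open('bin.pkl','wb'))
for p in [(0,-.085),(0,.07),(0,-.02)]: print(p,np.round(c[:2]+R@p,4))
E
```

```text
A [0.6283 0.4091 0.0708] [[-0.6, -0.3], [-0.6, 0.2]]
B [0.7051 0.1293 0.0539] [[0.5, 0.3], [0.6, -0.1]]
C [0.5088 0.0784 0.062 ] [[-1.0, -0.4], [-1.0, 0.2]]
D [0.4342 0.3557 0.0673] [[-0.4, -0.2], [-0.4, 0.1]]
[0.56912043 0.24310534 0.06348808] 0.28886259716438434 0.2020443858705923 15.200531819682432 14.960939102602582
(0, -0.085) [0.5912 0.161 ]
(0, 0.07) [0.5509 0.3107]
(0, -0.02) [0.5743 0.2238]
```

Request:
arm_command([
  {"jaw": 0.5, "linear": [0, 20, 50], "angular": [0, 0, 0]},
  {"jaw": 0.5, "linear": [0, 40, 44], "angular": [0, 0, -0.02]},
  {"jaw": 0.5, "linear": [-2, 55, 0], "angular": [0, 0, -0.02]},
  {"jaw": 0.5, "linear": [-2, 60, 0], "angular": [0, 0, -0.02]},
  {"jaw": 0.5, "linear": [-2, 60, 0], "angular": [0, 0, -0.02]},
])

```text
time_s: 5.68
tool_pos: [0.5942, 0.0315, 0.1586]
tool_rot: [[0.955, 0.297, 0.001], [0.297, -0.955, -0.0], [0.001, 0.0, -1.0]]
contact_force: [0.7, 0.9, -2.6]
width: 0.063
```

Request:
arm_command([
  {"jaw": 0.5, "linear": [-2, 60, 0], "angular": [0, 0, -0.02]},
  {"jaw": 0.5, "linear": [-1, 50, 0], "angular": [0, 0, -0.02]},
  {"jaw": 0.5, "linear": [0, 21, 0], "angular": [0, 0, 0]},
  {"jaw": 0.5, "linear": [0, 0, 0], "angular": [0, 0, 0]},
])

```text
time_s: 6.18
tool_pos: [0.5911, 0.1628, 0.1583]
tool_rot: [[0.965, 0.263, -0.0], [0.263, -0.965, 0.001], [0.0, -0.001, -1.0]]
contact_force: [-0.2, -1.7, -2.5]
width: 0.0633
```

```bash
python3 - <<'E'
from h import *
st(); look('wrist','w4',['tee_mid','bin']); d=r.get_image('top'); save(d['pixels'],'t4.png')
c,R=pickle.load(open('bin.pkl','rb')); print('in bin',R.T@(r.get_obs()['tool_pos'][:2]-c))
E
```

```text
t 6.17 tcp [0.5911 0.1628 0.1583] yaw 15.26 z [-0.     0.001 -1.   ] F [-0.2 -1.7 -2.5] w 0.0633 q [ -0.  30. -28. 101.  17.  53. -20.]
tee_mid 0.96 [241.0, 268.0, 405.0, 405.0] c 320.3 327.5 A 16738.0
bin 0.62 [128.0, 0.0, 509.0, 337.0] c 317.3 141.5 A 100371.0
in bin [-1.29785338e-05 -8.77993006e-02]
```

View pics/w4.png

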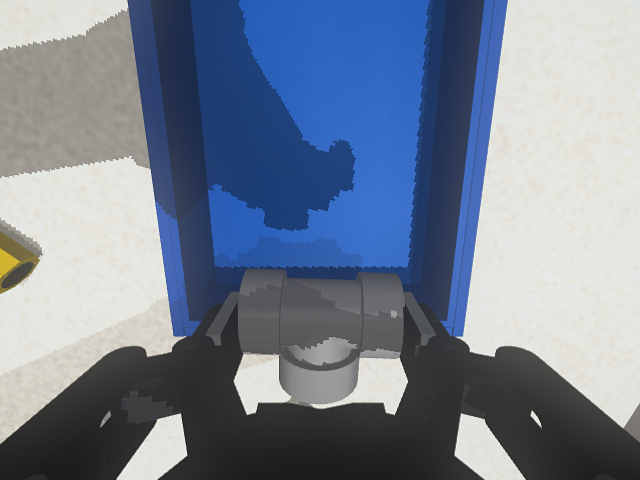

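View pics/t4.png

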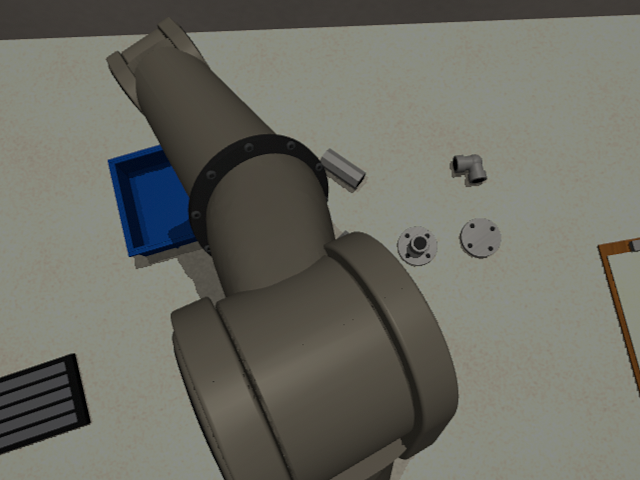

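```bash
python3 - <<'E'
from h import *
w=pickle.load(open('w4.pkl','rb'))
c,R=pickle.load(open('bin.pkl','rb'))
for p in [(-.103,-.148,.07),(.103,-.148,.07),(-.09,-.135,.005),(.09,-.135,.005),(0,-.148,.07),(0,-.135,.005)]:
    q=np.r_[c+R@p[:2],p[2]]; print(p,np.round(proj(w,q)))
B=lambda u,v,z: np.round(R.T@(atz(w,u,v,z)[:2]-c),4)
print('rim corners',B(172,335,.07),B(462,334,.07)); print('floor near',B(214,267,.005),B(412,267,.005)); print('rim sides at v=150', B(158,200,.07),B(484,200,.07))
E
```

```text
(-0.103, -0.148, 0.07) [175. 341.]
(0.103, -0.148, 0.07) [464. 342.]
(-0.09, -0.135, 0.005) [218. 287.]
(0.09, -0.135, 0.005) [421. 288.]
(0, -0.148, 0.07) [320. 341.]
(0, -0.135, 0.005) [320. 287.]
rim corners [-0.1048 -0.1431] [ 0.1011 -0.1416]
floor near [-0.0921 -0.1161] [ 0.0802 -0.1155]
rim sides at v=150 [-0.1021 -0.0466] [ 0.1035 -0.0459]
```

Request:
arm_command([
  {"jaw": 0.5, "linear": [-2, 8, -30], "angular": [0, 0, 0]},
  {"jaw": 0.5, "linear": [0, 0, -40], "angular": [0, 0, 0]},
  {"jaw": 0.5, "linear": [0, 0, -30], "angular": [0, 0, 0]},
  {"jaw": 0.5, "linear": [0, 0, -15], "angular": [0, 0, 0]},
  {"jaw": 0.5, "linear": [0, 0, -6], "angular": [0, 0, 0]},
])

```text
time_s: 7.0
tool_pos: [0.5898, 0.168, 0.0369]
tool_rot: [[0.966, 0.259, -0.0], [0.259, -0.966, -0.0], [-0.001, 0.0, -1.0]]
contact_force: [-0.1, 0.2, -2.1]
width: 0.0628
```

```bash
python3 - <<'E'
from h import *
st(); look('wrist','w5',['tee_mid'])
E
```

```text
t 7.0 tcp [0.5898 0.168  0.0369] yaw 14.99 z [-0. -0. -1.] F [-0.1  0.2 -2.1] w 0.0628 q [ -4.  39. -24. 105.  23.  41. -26.]
tee_mid 0.95 [239.0, 268.0, 404.0, 406.0] c 320.2 327.4 A 16811.0
```

View pics/w5.png

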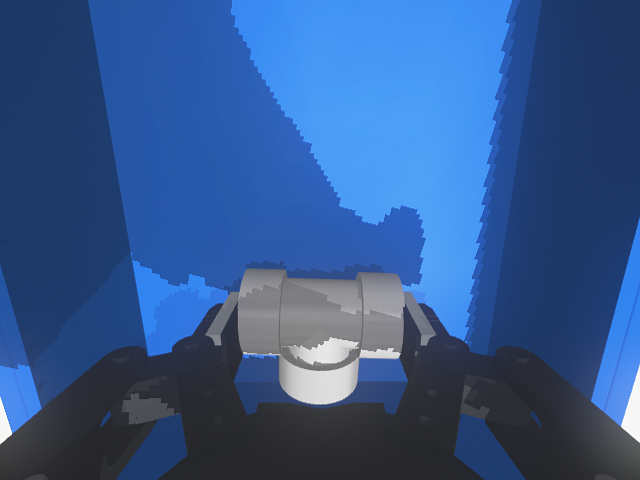

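Inside, no contact yet (tee at (320,310), branch clear of the near wall). Down gently.

Request:
arm_command([
  {"jaw": 0.5, "linear": [0, 0, -3], "angular": [0, 0, 0]},
  {"jaw": 0.5, "linear": [0, 0, -2], "angular": [0, 0, 0]},
  {"jaw": 0.5, "linear": [0, 0, -1], "angular": [0, 0, 0]},
])

```text
time_s: 7.48
tool_pos: [0.5897, 0.1691, 0.0316]
tool_rot: [[0.966, 0.26, 0.001], [0.26, -0.966, 0.0], [0.001, 0.0, -1.0]]
contact_force: [0.3, -0.2, -2.2]
width: 0.0627
```

Request:
arm_command([
  {"jaw": 0.5, "linear": [0, 0, -1], "angular": [0, 0, 0]},
  {"jaw": 0.5, "linear": [0, 0, -1], "angular": [0, 0, 0]},
])

```text
time_s: 7.72
tool_pos: [0.5897, 0.1691, 0.0304]
tool_rot: [[0.966, 0.26, 0.0], [0.26, -0.966, -0.0], [0.0, 0.0, -1.0]]
contact_force: [-4.6, -2.4, 13.6]
width: 0.0631
```

Contact (13.6 N). I'll open and rise.

Request:
arm_command([
  {"jaw": 1, "linear": [0, 0, 1], "angular": [0, 0, 0]},
  {"jaw": 1, "linear": [0, 0, 0], "angular": [0, 0, 0]},
  {"jaw": 1, "linear": [0, 0, 0], "angular": [0, 0, 0]},
  {"jaw": 1, "linear": [0, 0, 25], "angular": [0, 0, 0]},
  {"jaw": 1, "linear": [0, 0, 50], "angular": [0, 0, 0]},
])

```text
time_s: 8.35
tool_pos: [0.588, 0.1683, 0.1041]
tool_rot: [[0.966, 0.26, -0.005], [0.26, -0.966, -0.001], [-0.005, 0.0, -1.0]]
contact_force: [0.1, -0.1, 0.3]
width: 0.0855
```

Request:
arm_command([
  {"jaw": 1, "linear": [0, 0, 50], "angular": [0, 0, 0]},
  {"jaw": 1, "linear": [0, 0, 50], "angular": [0, 0, 0]},
  {"jaw": 1, "linear": [0, 0, 0], "angular": [0, 0, 0]},
])

```text
time_s: 8.72
tool_pos: [0.592, 0.1703, 0.21]
tool_rot: [[0.966, 0.26, 0.008], [0.26, -0.966, 0.003], [0.009, -0.0, -1.0]]
contact_force: [0.4, 0.1, -0.3]
width: 0.0853
```

```bash
python3 - <<'E'
from h import *
st(); look('wrist','w6',['tee_mid','bin'])
E
```

```text
t 8.72 tcp [0.592  0.1703 0.21  ] yaw 15.06 z [ 0.008  0.003 -1.   ] F [ 0.4  0.1 -0.3] w 0.0853 q [  0.  27. -30.  99.  15.  58. -19.]
tee_mid 0.91 [281.0, 200.0, 351.0, 261.0] c 315.8 226.5 A 3259.0
bin 0.69 [158.0, 0.0, 462.0, 312.0] c 311.9 144.4 A 80964.0
```

View pics/w6.png

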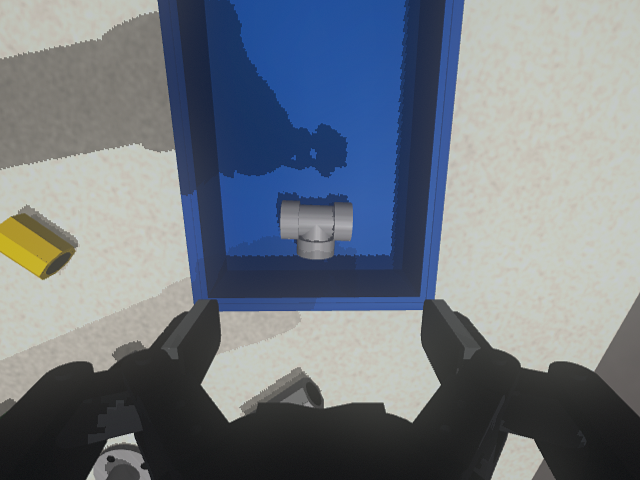

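Request:
arm_command([
  {"jaw": 1, "linear": [-20, -53, 0], "angular": [0, 0, 0]},
  {"jaw": 1, "linear": [-21, -53, 0], "angular": [0, 0, 0]},
  {"jaw": 1, "linear": [-21, -53, 0], "angular": [0, 0, 0]},
  {"jaw": 1, "linear": [-21, -53, 0], "angular": [0, 0, 0]},
  {"jaw": 1, "linear": [-21, -53, 0], "angular": [0, 0, 0]},
])

```text
time_s: 9.5
tool_pos: [0.4837, -0.0977, 0.2037]
tool_rot: [[0.966, 0.26, -0.003], [0.26, -0.966, 0.001], [-0.003, -0.001, -1.0]]
contact_force: [0.2, 0.5, -0.4]
width: 0.0854
```

Request:
arm_command([
  {"jaw": 1, "linear": [-20, -54, -20], "angular": [0, 0, 0]},
  {"jaw": 1, "linear": [-21, -54, -30], "angular": [0, 0, 0]},
  {"jaw": 1, "linear": [0, 0, -45], "angular": [0, 0, 0]},
  {"jaw": 1, "linear": [0, 0, 0], "angular": [0, 0, 0]},
])

```text
time_s: 10.0
tool_pos: [0.4419, -0.2009, 0.108]
tool_rot: [[0.966, 0.259, -0.008], [0.259, -0.966, 0.004], [-0.007, -0.006, -1.0]]
contact_force: [-0.3, 0.7, 0.3]
width: 0.0852
```

```bash
python3 - <<'E'
from h import *
st(); look('wrist','w7',['flange_mid','disc_mid'])
E
```

```text
t 10.0 tcp [ 0.4419 -0.2009  0.108 ] yaw 15.03 z [-0.008  0.004 -1.   ] F [-0.3  0.7  0.3] w 0.0852 q [ 35.  23. -22. 120.  13.  40.  20.]
flange_mid 0.92 [268.0, 198.0, 382.0, 310.0] c 323.2 253.9 A 9878.0
disc_mid 0.73 [249.0, 364.0, 349.0, 413.0] c 297.5 385.8 A 3590.0
```

View pics/w7.png

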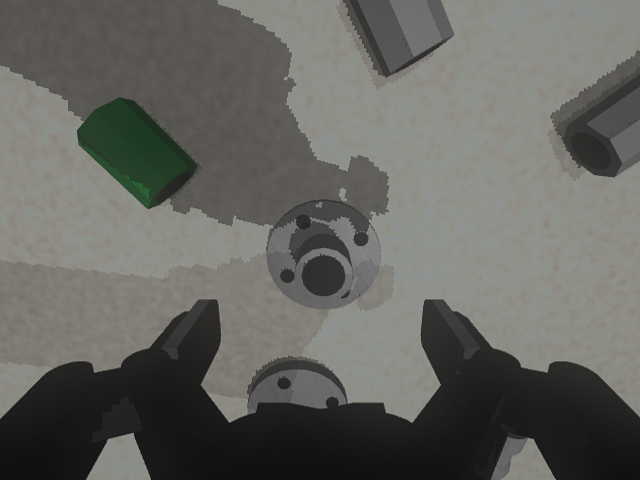

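```bash
python3 - <<'E'
from h import *
w=pickle.load(open('w7.pkl','rb'));w1=pickle.load(open('w1.pkl','rb'))
print(atz(w,322,273,.042),atz(w,323.5,253.5,.008), tri([(w,322,273),(w1,167.5,149.5)]))
st()
E
```

```text
[ 0.44321147 -0.20378709  0.042     ] [ 0.44379638 -0.20236199  0.008     ] (array([ 0.443298  , -0.20500104,  0.03983748]), [array([-0.37124109,  0.53668898]), array([ 0.29250996, -0.30412234])])
t 10.15 tcp [ 0.4463 -0.2009  0.1123] yaw 15.17 z [ 0.001  0.    -1.   ] F [-0.3 -0.2 -0.2] w 0.0856 q [ 35.  22. -22. 120.  13.  40.  20.]
```

Request:
arm_command([
  {"jaw": 1, "linear": [-2, -3, -30], "angular": [0, 0, 0]},
  {"jaw": 1, "linear": [0, 0, -30], "angular": [0, 0, 0]},
  {"jaw": 1, "linear": [0, 0, -15], "angular": [0, 0, 0]},
  {"jaw": 1, "linear": [0, 0, -6], "angular": [0, 0, 0]},
  {"jaw": 0.3, "linear": [0, 0, 0], "angular": [0, 0, 0]},
])

```text
time_s: 10.78
tool_pos: [0.4441, -0.2047, 0.0312]
tool_rot: [[0.965, 0.26, 0.001], [0.26, -0.965, -0.0], [0.001, 0.001, -1.0]]
contact_force: [-0.8, -0.2, -0.6]
width: 0.0696
```

Request:
arm_command([
  {"jaw": 0.2, "linear": [0, 0, 0], "angular": [0, 0, 0]},
  {"jaw": 0.2, "linear": [0, 0, 0], "angular": [0, 0, 0]},
  {"jaw": 0.2, "linear": [0, 0, 0], "angular": [0, 0, 0]},
  {"jaw": 0.2, "linear": [0, 0, 0], "angular": [0, 0, 0]},
], newtons=70)

```text
time_s: 11.28
tool_pos: [0.4443, -0.2049, 0.0316]
tool_rot: [[0.966, 0.26, 0.002], [0.26, -0.966, -0.001], [0.001, 0.001, -1.0]]
contact_force: [-1.2, 1.9, 6.3]
width: 0.0341
```

Request:
arm_command([
  {"jaw": 0.2, "linear": [0, 0, 15], "angular": [0, 0, 0]},
  {"jaw": 0.2, "linear": [0, 0, 25], "angular": [0, 0, 0]},
  {"jaw": 0.2, "linear": [0, 0, 0], "angular": [0, 0, 0]},
])

```text
time_s: 11.65
tool_pos: [0.4445, -0.2053, 0.0723]
tool_rot: [[0.966, 0.26, 0.003], [0.26, -0.966, -0.001], [0.003, 0.002, -1.0]]
contact_force: [0.2, -0.0, -6.1]
width: 0.0342
```

```bash
python3 - <<'E'
from h import *
st(); look('wrist','w8',['flange_mid'])
E
```

```text
t 11.65 tcp [ 0.4445 -0.2053  0.0723] yaw 15.04 z [ 0.003 -0.001 -1.   ] F [ 0.2 -0.  -6.1] w 0.0342 q [ 34.  26. -20. 121.  16.  35.  18.]
flange_mid 0.98 [239.0, 215.0, 404.0, 380.0] c 320.2 288.9 A 17032.0
```

View pics/w8.png

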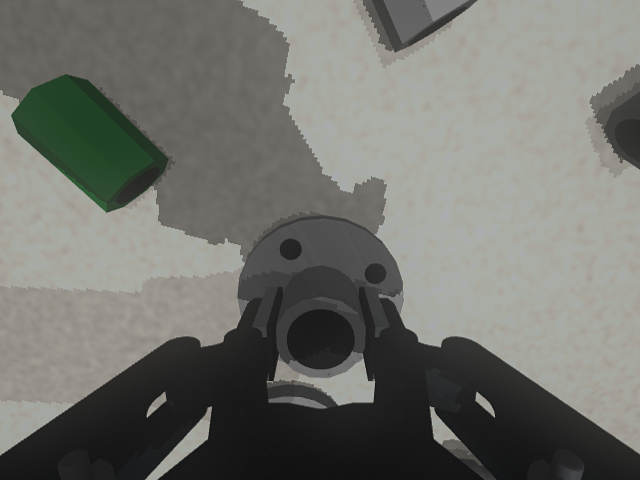

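Request:
arm_command([
  {"jaw": 0.2, "linear": [4, 25, 40], "angular": [0, 0, 0]},
  {"jaw": 0.2, "linear": [12, 45, 38], "angular": [0, 0, 0]},
  {"jaw": 0.2, "linear": [11, 56, 0], "angular": [0, 0, 0]},
  {"jaw": 0.2, "linear": [11, 56, 0], "angular": [0, 0, 0]},
  {"jaw": 0.2, "linear": [11, 56, 0], "angular": [0, 0, 0]},
])

```text
time_s: 12.38
tool_pos: [0.4918, 0.0346, 0.1476]
tool_rot: [[0.966, 0.26, -0.002], [0.26, -0.966, -0.0], [-0.002, -0.0, -1.0]]
contact_force: [1.2, -0.1, -5.2]
width: 0.0341
```

Request:
arm_command([
  {"jaw": 0.2, "linear": [11, 56, 0], "angular": [0, 0, 0]},
  {"jaw": 0.2, "linear": [11, 56, 0], "angular": [0, 0, 0]},
  {"jaw": 0.2, "linear": [11, 56, 0], "angular": [0, 0, 0]},
  {"jaw": 0.2, "linear": [11, 56, 0], "angular": [0, 0, 0]},
  {"jaw": 0.2, "linear": [11, 48, 0], "angular": [0, 0, 0]},
])

```text
time_s: 13.0
tool_pos: [0.5466, 0.3071, 0.1468]
tool_rot: [[0.965, 0.261, -0.002], [0.261, -0.965, -0.001], [-0.003, 0.0, -1.0]]
contact_force: [0.9, 0.0, -6.0]
width: 0.0343
```

Request:
arm_command([
  {"jaw": 0.2, "linear": [0, 15, 0], "angular": [0, 0, 0]},
  {"jaw": 0.2, "linear": [0, 0, 0], "angular": [0, 0, 0]},
])

```text
time_s: 13.25
tool_pos: [0.5461, 0.3208, 0.147]
tool_rot: [[0.965, 0.262, -0.002], [0.262, -0.965, -0.001], [-0.003, 0.0, -1.0]]
contact_force: [-0.0, -0.9, -5.3]
width: 0.0342
```

```bash
python3 - <<'E'
from h import *
st(); d=look('wrist','w9',['flange_mid','tee_mid'])
s=r.get_image('scene'); save(s['pixels'],'s9.png')
E
```

```text
t 13.25 tcp [0.5461 0.3208 0.147 ] yaw 15.19 z [-0.002 -0.001 -1.   ] F [-0.  -0.9 -5.3] w 0.0342 q [-15.  32. -28.  99.  18.  54. -36.]
flange_mid 0.79 [239.0, 215.0, 402.0, 382.0] c 320.2 289.1 A 16848.0
tee_mid 0.94 [288.0, 388.0, 363.0, 409.0] c 323.5 396.8 A 1274.0
```

View pics/w9.png

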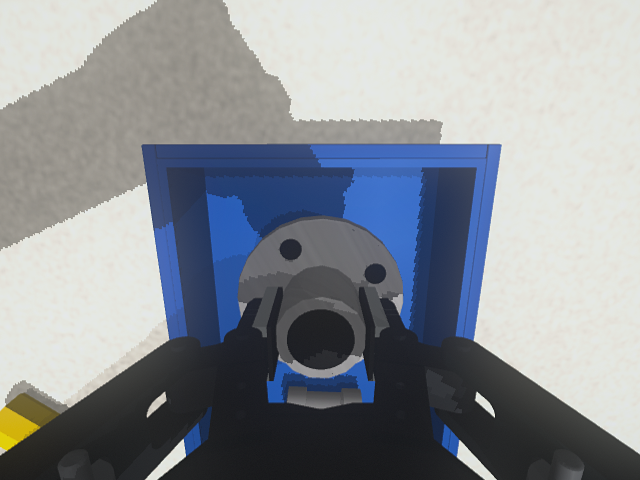

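View pics/s9.png

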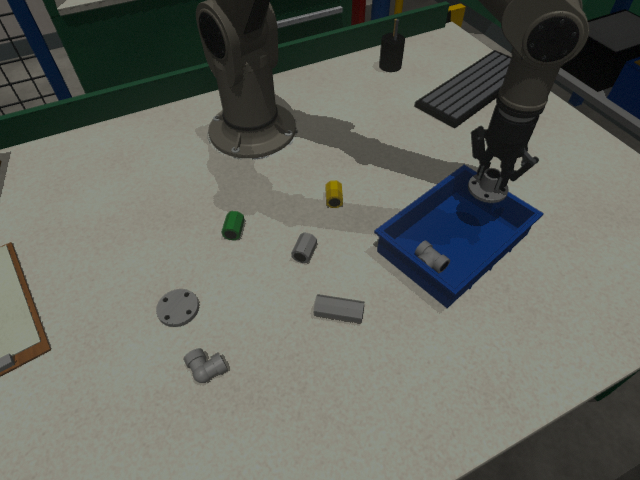

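```bash
python3 - <<'E'
from h import *
w=pickle.load(open('w9.pkl','rb')); w6=pickle.load(open('w6.pkl','rb'))
A=[atz(w,142,145,.07),atz(w,501,145,.07),atz(w6,194,309,.07),atz(w6,434,309,.07)]
A=np.array(A)[:,:2]; c0,R=pickle.load(open('bin.pkl','rb'))
print(A, [(R.T@(a-c0)).round(4) for a in A]); c=A.mean(0); v=A[0]+A[1]-A[2]-A[3]; u=A[1]+A[3]-A[0]-A[2]
print(c,np.linalg.norm(v)/2,np.linalg.norm(u)/2,np.degrees(np.arctan2(-v[0],v[1])),np.degrees(np.arctan2(u[1],u[0])))
print('tcp in bin',R.T@(np.array([.5461,.3208])-c),'coupl tgt',c+R@[0,-.014])
E
```

```text
[[0.42905593 0.36198513]
 [0.62694702 0.41573933]
 [0.50556423 0.07907605]
 [0.70514953 0.13188073]] [array([-0.1043,  0.1512]), array([0.1008, 0.1516]), array([-0.104 , -0.1418]), array([ 0.1024, -0.1428])]
[0.56667918 0.24717031] 0.2937520367703996 0.20575609090193983 15.268085021496596 15.007449898907556
tcp in bin [-0.00071347  0.07644818] coupl tgt [0.57032169 0.23365247]
```

Request:
arm_command([
  {"jaw": 0.2, "linear": [0, 0, -35], "angular": [0, 0, 0]},
  {"jaw": 0.2, "linear": [0, 0, -40], "angular": [0, 0, 0]},
  {"jaw": 0.2, "linear": [0, 0, -20], "angular": [0, 0, 0]},
  {"jaw": 0.2, "linear": [0, 0, -10], "angular": [0, 0, 0]},
  {"jaw": 0.2, "linear": [0, 0, -2], "angular": [0, 0, 0]},
])

```text
time_s: 14.08
tool_pos: [0.5479, 0.3203, 0.0419]
tool_rot: [[0.966, 0.26, 0.0], [0.26, -0.966, 0.0], [0.001, -0.0, -1.0]]
contact_force: [0.2, -0.6, -4.9]
width: 0.0339
```

Request:
arm_command([
  {"jaw": 0.2, "linear": [0, 0, -1], "angular": [0, 0, 0]},
  {"jaw": 0.2, "linear": [0, 0, -1], "angular": [0, 0, 0]},
])

```text
time_s: 14.32
tool_pos: [0.5481, 0.3207, 0.0406]
tool_rot: [[0.966, 0.26, 0.002], [0.26, -0.966, 0.001], [0.002, -0.001, -1.0]]
contact_force: [0.3, 0.8, -5.4]
width: 0.0342
```

Request:
arm_command([
  {"jaw": 0.2, "linear": [0, 0, -2], "angular": [0, 0, 0]},
  {"jaw": 0.2, "linear": [0, 0, -1], "angular": [0, 0, 0]},
])

```text
time_s: 14.58
tool_pos: [0.5475, 0.3203, 0.0368]
tool_rot: [[0.966, 0.26, 0.0], [0.26, -0.966, 0.0], [0.0, 0.0, -1.0]]
contact_force: [-2.4, -2.6, 4.9]
width: 0.0345
```

Request:
arm_command([
  {"jaw": 0.2, "linear": [0, 0, -1], "angular": [0, 0, 0]},
])

```text
time_s: 14.7
tool_pos: [0.5475, 0.3203, 0.0367]
tool_rot: [[0.966, 0.26, 0.0], [0.26, -0.966, -0.0], [0.0, 0.001, -1.0]]
contact_force: [-5.0, -4.4, 12.5]
width: 0.0338
```

Request:
arm_command([
  {"jaw": 1, "linear": [0, 0, 1], "angular": [0, 0, 0]},
  {"jaw": 1, "linear": [0, 0, 1], "angular": [0, 0, 0]},
  {"jaw": 1, "linear": [0, 0, 0], "angular": [0, 0, 0]},
  {"jaw": 1, "linear": [0, 0, 10], "angular": [0, 0, 0]},
  {"jaw": 1, "linear": [0, 0, 40], "angular": [0, 0, 0]},
])

```text
time_s: 15.32
tool_pos: [0.5461, 0.3192, 0.0864]
tool_rot: [[0.966, 0.26, -0.004], [0.26, -0.966, -0.002], [-0.004, 0.001, -1.0]]
contact_force: [-0.4, -0.5, 0.5]
width: 0.0856
```

Request:
arm_command([
  {"jaw": 1, "linear": [0, 0, 50], "angular": [0, 0, 0]},
  {"jaw": 1, "linear": [0, 0, 50], "angular": [0, 0, 0]},
  {"jaw": 1, "linear": [0, 0, 0], "angular": [0, 0, 0]},
])

```text
time_s: 15.7
tool_pos: [0.5496, 0.3223, 0.1931]
tool_rot: [[0.966, 0.26, 0.008], [0.26, -0.966, 0.005], [0.009, -0.003, -1.0]]
contact_force: [0.1, -0.5, -0.3]
width: 0.0853
```

```bash
python3 - <<'E'
from h import *
st(); d=look('wrist','w10',['flange_mid','tee_mid'])
E
```

```text
t 15.7 tcp [0.5496 0.3223 0.1931] yaw 15.06 z [ 0.008  0.005 -1.   ] F [ 0.1 -0.5 -0.3] w 0.0853 q [-14.  30. -30.  96.  17.  58. -35.]
flange_mid 0.61 [274.0, 180.0, 357.0, 264.0] c 315.8 223.5 A 5754.0
```

View pics/w10.png

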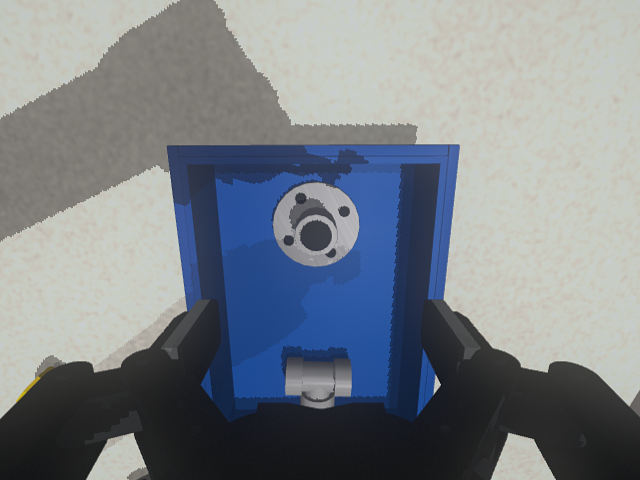

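Request:
arm_command([
  {"jaw": 1, "linear": [-14, -53, 0], "angular": [0, 0, 0.045]},
  {"jaw": 1, "linear": [-14, -54, 0], "angular": [0, 0, 0.045]},
  {"jaw": 1, "linear": [-15, -54, 0], "angular": [0, 0, 0.045]},
  {"jaw": 1, "linear": [-15, -54, 0], "angular": [0, 0, 0.045]},
  {"jaw": 1, "linear": [-15, -54, 0], "angular": [0, 0, 0.045]},
])

```text
time_s: 16.48
tool_pos: [0.4728, 0.0492, 0.1862]
tool_rot: [[0.883, 0.47, -0.003], [0.47, -0.883, -0.0], [-0.003, -0.001, -1.0]]
contact_force: [1.2, -0.2, 0.6]
width: 0.0857
```

Request:
arm_command([
  {"jaw": 1, "linear": [-15, -54, -20], "angular": [0, 0, 0.045]},
  {"jaw": 1, "linear": [-14, -53, -30], "angular": [0, 0, 0.045]},
  {"jaw": 1, "linear": [0, 0, -28], "angular": [0, 0, 0]},
  {"jaw": 1, "linear": [0, 0, 0], "angular": [0, 0, 0]},
  {"jaw": 1, "linear": [0, 0, 0], "angular": [0, 0, 0]},
])

```text
time_s: 17.1
tool_pos: [0.4457, -0.0548, 0.1098]
tool_rot: [[0.837, 0.548, -0.0], [0.548, -0.837, 0.001], [0.0, -0.001, -1.0]]
contact_force: [0.4, -0.6, -0.3]
width: 0.0856
```

```bash
python3 - <<'E'
from h import *
st(); d=look('wrist','w11',['coupling_mid'])
t=pickle.load(open('top0.pkl','rb'))
E
```

```text
t 17.1 tcp [ 0.4457 -0.0548  0.1098] yaw 33.2 z [-0.     0.001 -1.   ] F [ 0.4 -0.6 -0.3] w 0.0856 q [ 23.  20. -28. 124.  15.  38.  18.]
coupling_mid 0.68 [286.0, 211.0, 353.0, 301.0] c 320.4 254.4 A 5171.0
coupling_mid 0.61 [20.0, 240.0, 123.0, 337.0] c 73.4 287.8 A 5733.0
coupling_mid 0.6 [266.0, 2.0, 316.0, 25.0] c 287.3 7.6 A 678.0
```

View pics/w11.png

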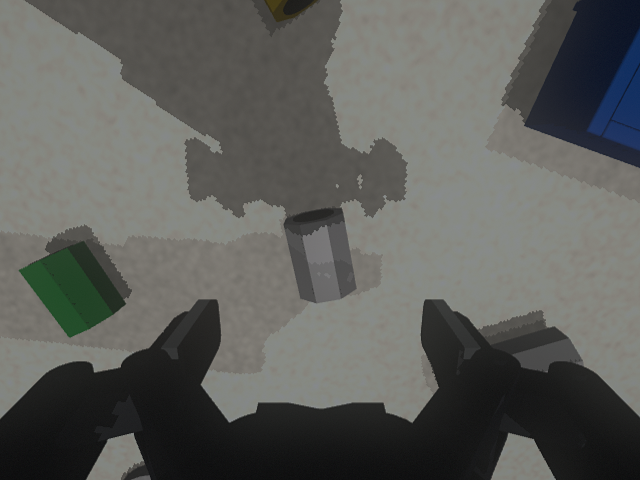

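```bash
python3 - <<'E'
import cv2
a=cv2.imread('pics/w11.png')[195:315,260:380]; cv2.imwrite('pics/w11c.png',cv2.resize(a,None,fx=5,fy=5,interpolation=cv2.INTER_CUBIC))
E
```

```text
(no output)
```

View pics/w11c.png

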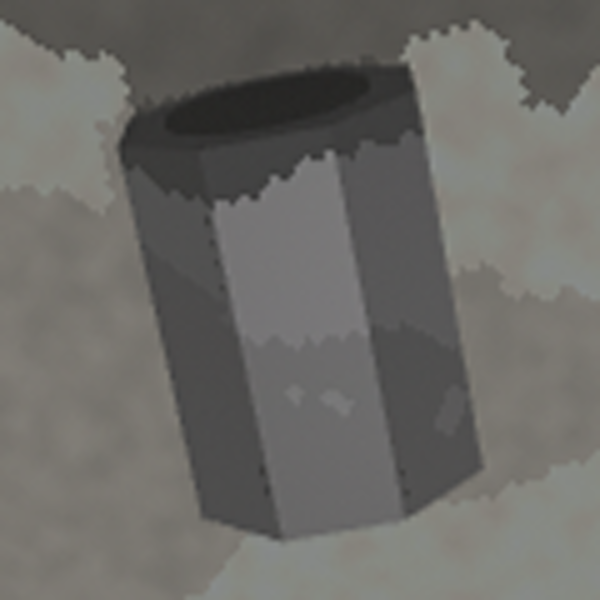

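```bash
python3 - <<'E'
from h import *
w=pickle.load(open('w11.pkl','rb')); t=pickle.load(open('top0.pkl','rb'));s=pickle.load(open('scene0.pkl','rb'))
q=[atz(w,260+x/5,195+y/5,.038)[:2] for x,y in [(200,150),(333,130),(405,518),(280,541)]]
q=np.array(q); c=q.mean(0); print(c); 
for a,b in [(3,0),(2,1)]:
    v=q[b]-q[a]; print('len',np.linalg.norm(v),'axis yaw',np.degrees(np.arctan2(v[1],v[0])))
print('w',np.linalg.norm(q[0]-q[1]),np.linalg.norm(q[2]-q[3])); v=q[1]-q[0]+q[2]-q[3];print('perp yaw',np.degrees(np.arctan2(v[1],v[0])))
print(tri([(w,260+304/5,195+335/5),(t,343.5,245.5),(s,305,245)]))
st()
E
```

```text
[ 0.44609906 -0.05389166]
len 0.05202199508084927 axis yaw 133.5369077958231
len 0.051270215335989106 axis yaw 133.76039624137704
w 0.015990641405804504 0.01618775046510182
perp yaw 43.32208730421831
(array([ 0.44726547, -0.05564387,  0.03013434]), [array([0.33550047, 0.16020373]), array([-1.35980195, -0.33473816]), array([-1.37378849,  0.17749548])])
t 17.2 tcp [ 0.4463 -0.0548  0.1104] yaw 33.21 z [ 0.002  0.    -1.   ] F [ 0.3 -0.3 -0.1] w 0.0855 q [ 23.  20. -28. 124.  15.  38.  18.]
```

Request:
arm_command([
  {"jaw": 1, "linear": [0, 1, -25], "angular": [0, 0, 0.09]},
  {"jaw": 1, "linear": [0, 0, -30], "angular": [0, 0, 0.09]},
  {"jaw": 1, "linear": [0, 0, -22], "angular": [0, 0, 0]},
  {"jaw": 1, "linear": [0, 0, -9], "angular": [0, 0, 0]},
  {"jaw": 0.3, "linear": [0, 0, 0], "angular": [0, 0, 0]},
])

```text
time_s: 17.82
tool_pos: [0.4458, -0.0544, 0.0238]
tool_rot: [[0.726, 0.688, 0.0], [0.688, -0.726, -0.0], [0.0, 0.0, -1.0]]
contact_force: [0.7, -0.5, 0.1]
width: 0.0699
```

Request:
arm_command([
  {"jaw": 0.2, "linear": [0, 0, 0], "angular": [0, 0, 0]},
  {"jaw": 0.2, "linear": [0, 0, 0], "angular": [0, 0, 0]},
  {"jaw": 0.2, "linear": [0, 0, 0], "angular": [0, 0, 0]},
  {"jaw": 0.2, "linear": [0, 0, 0], "angular": [0, 0, 0]},
])

```text
time_s: 18.32
tool_pos: [0.4462, -0.0548, 0.0247]
tool_rot: [[0.726, 0.687, 0.002], [0.687, -0.726, -0.001], [0.001, 0.002, -1.0]]
contact_force: [-2.2, 0.3, 8.5]
width: 0.0364
```

Request:
arm_command([
  {"jaw": 0.2, "linear": [0, 0, 15], "angular": [0, 0, 0]},
  {"jaw": 0.2, "linear": [0, 0, 25], "angular": [0, 0, 0]},
  {"jaw": 0.2, "linear": [0, 0, 0], "angular": [0, 0, 0]},
])

```text
time_s: 18.7
tool_pos: [0.4468, -0.0549, 0.0655]
tool_rot: [[0.727, 0.687, 0.004], [0.687, -0.727, -0.0], [0.003, 0.003, -1.0]]
contact_force: [-1.0, -0.7, -2.1]
width: 0.0365
```

```bash
python3 - <<'E'
from h import *
st(); look('wrist','w12',['coupling_mid'])
E
```

```text
t 18.7 tcp [ 0.4468 -0.0549  0.0655] yaw 43.4 z [ 0.004 -0.    -1.   ] F [-1.  -0.7 -2.1] w 0.0365 q [ 23.  25. -28. 126.  22.  33.  22.]
coupling_mid 0.62 [273.0, 246.0, 367.0, 398.0] c 320.3 318.2 A 13431.0
```

View pics/w12.png

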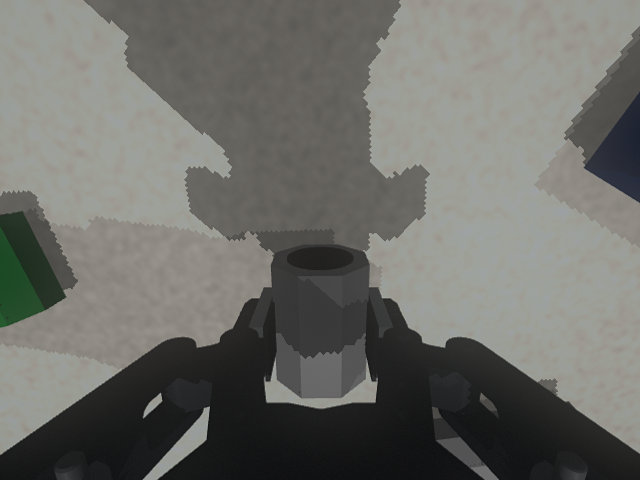

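Request:
arm_command([
  {"jaw": 0.2, "linear": [5, 10, 45], "angular": [0, 0, -0.07]},
  {"jaw": 0.2, "linear": [10, 25, 40], "angular": [0, 0, -0.07]},
  {"jaw": 0.2, "linear": [21, 51, 0], "angular": [0, 0, -0.07]},
  {"jaw": 0.2, "linear": [22, 51, 0], "angular": [0, 0, -0.07]},
  {"jaw": 0.2, "linear": [22, 51, 0], "angular": [0, 0, -0.07]},
])

```text
time_s: 19.42
tool_pos: [0.5255, 0.1343, 0.1476]
tool_rot: [[0.919, 0.394, -0.001], [0.394, -0.919, -0.001], [-0.002, 0.0, -1.0]]
contact_force: [0.5, -1.2, -1.8]
width: 0.0368
```

Request:
arm_command([
  {"jaw": 0.2, "linear": [22, 51, 0], "angular": [0, 0, -0.07]},
  {"jaw": 0.2, "linear": [22, 50, 0], "angular": [0, 0, -0.075]},
  {"jaw": 0.2, "linear": [0, 0, 0], "angular": [0, 0, 0]},
  {"jaw": 0.2, "linear": [0, 0, 0], "angular": [0, 0, 0]},
])

```text
time_s: 19.92
tool_pos: [0.5686, 0.2334, 0.1471]
tool_rot: [[0.965, 0.261, -0.002], [0.261, -0.965, -0.002], [-0.003, 0.001, -1.0]]
contact_force: [0.1, -0.3, -1.4]
width: 0.0365
```

```bash
python3 - <<'E'
from h import *
st(); look('wrist','w13',['coupling_mid','flange_mid','tee_mid'])
_,R=pickle.load(open('bin.pkl','rb')); print(R.T@(r.get_obs()['tool_pos'][:2]-[.5667,.2472]))
E
```

```text
t 19.93 tcp [0.5686 0.2334 0.1471] yaw 15.11 z [-0.002 -0.002 -1.   ] F [ 0.1 -0.3 -1.4] w 0.0365 q [ -8.  31. -27. 101.  17.  52. -27.]
coupling_mid 0.62 [2.0, 309.0, 54.0, 380.0] c 19.5 345.6 A 2393.0
coupling_mid 0.57 [271.0, 247.0, 368.0, 398.0] c 320.4 318.3 A 13581.0
flange_mid 0.88 [270.0, 55.0, 382.0, 174.0] c 324.2 113.6 A 10339.0
[-0.00132457 -0.01495838]
```

View pics/w13.png

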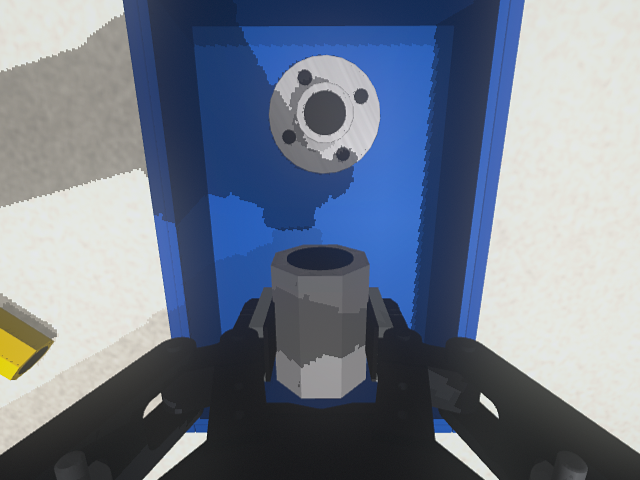

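Well placed between tee and flange. Lower.

Request:
arm_command([
  {"jaw": 0.2, "linear": [0, 0, -35], "angular": [0, 0, 0]},
  {"jaw": 0.2, "linear": [0, 0, -40], "angular": [0, 0, 0]},
  {"jaw": 0.2, "linear": [0, 0, -25], "angular": [0, 0, 0]},
  {"jaw": 0.2, "linear": [0, 0, -10], "angular": [0, 0, 0]},
  {"jaw": 0.2, "linear": [0, 0, -4], "angular": [0, 0, 0]},
])

```text
time_s: 20.75
tool_pos: [0.5697, 0.2338, 0.0347]
tool_rot: [[0.966, 0.259, 0.0], [0.259, -0.966, -0.0], [0.0, 0.0, -1.0]]
contact_force: [-0.0, 0.1, -1.8]
width: 0.0366
```

Request:
arm_command([
  {"jaw": 0.2, "linear": [0, 0, -1], "angular": [0, 0, 0]},
  {"jaw": 0.2, "linear": [0, 0, -1], "angular": [0, 0, 0]},
])

```text
time_s: 21.0
tool_pos: [0.5702, 0.2346, 0.0336]
tool_rot: [[0.966, 0.26, 0.002], [0.26, -0.966, 0.001], [0.002, -0.0, -1.0]]
contact_force: [-0.6, -0.5, -1.9]
width: 0.0368
```

Request:
arm_command([
  {"jaw": 0.2, "linear": [0, 0, -2], "angular": [0, 0, 0]},
  {"jaw": 0.2, "linear": [0, 0, -1], "angular": [0, 0, 0]},
])

```text
time_s: 21.25
tool_pos: [0.5696, 0.2344, 0.0298]
tool_rot: [[0.966, 0.26, 0.0], [0.26, -0.966, 0.0], [0.0, -0.0, -1.0]]
contact_force: [-3.0, -1.4, 8.6]
width: 0.0365
```

Request:
arm_command([
  {"jaw": 0.2, "linear": [0, 0, -1], "angular": [0, 0, 0]},
])

```text
time_s: 21.38
tool_pos: [0.5696, 0.2343, 0.0298]
tool_rot: [[0.966, 0.26, 0.0], [0.26, -0.966, -0.001], [0.0, 0.001, -1.0]]
contact_force: [-3.9, -2.5, 16.6]
width: 0.0366
```

Request:
arm_command([
  {"jaw": 1, "linear": [0, 0, 1], "angular": [0, 0, 0]},
  {"jaw": 1, "linear": [0, 0, 1], "angular": [0, 0, 0]},
  {"jaw": 1, "linear": [0, 0, 0], "angular": [0, 0, 0]},
  {"jaw": 1, "linear": [0, 0, 10], "angular": [0, 0, 0]},
  {"jaw": 1, "linear": [0, 0, 40], "angular": [0, 0, 0]},
])

```text
time_s: 22.0
tool_pos: [0.568, 0.2334, 0.0795]
tool_rot: [[0.966, 0.26, -0.004], [0.26, -0.966, -0.002], [-0.005, 0.001, -1.0]]
contact_force: [0.7, 1.0, 1.2]
width: 0.0854
```

Request:
arm_command([
  {"jaw": 1, "linear": [0, 0, 50], "angular": [0, 0, 0]},
  {"jaw": 1, "linear": [0, 0, 50], "angular": [0, 0, 0]},
  {"jaw": 1, "linear": [0, 40, 30], "angular": [0, 0, 0]},
  {"jaw": 1, "linear": [0, 40, 0], "angular": [0, 0, 0]},
  {"jaw": 1, "linear": [0, 0, 0], "angular": [0, 0, 0]},
])

```text
time_s: 22.62
tool_pos: [0.568, 0.3188, 0.212]
tool_rot: [[0.964, 0.265, 0.001], [0.265, -0.964, 0.003], [0.002, -0.003, -1.0]]
contact_force: [-1.0, -0.5, -0.3]
width: 0.0855
```

```bash
python3 - <<'E'
from h import *
st(); look('wrist','w14',['coupling_mid','flange_mid','tee_mid'])
s=r.get_image('scene'); save(s['pixels'],'s14.png')
s0=pickle.load(open('scene0.pkl','rb'))
df=np.abs(s['pixels'].astype(int)-s0['pixels']).sum(2); 
for n,(u,v) in dict(elbow=(207,368),long=(339,309),disc=(178,307)).items(): print(n,'changed px',(df[v-25:v+25,u-30:u+30]>60).sum())
E
```

```text
t 22.62 tcp [0.568  0.3188 0.212 ] yaw 15.39 z [ 0.001  0.003 -1.   ] F [-1.  -0.5 -0.3] w 0.0855 q [-14.  30. -29.  93.  16.  61. -32.]
coupling_mid 0.94 [282.0, 272.0, 320.0, 334.0] c 298.9 300.6 A 2311.0
coupling_mid 0.92 [18.0, 348.0, 72.0, 386.0] c 40.3 365.4 A 1008.0
flange_mid 0.84 [260.0, 172.0, 341.0, 255.0] c 300.1 210.9 A 5234.0
tee_mid 0.66 [273.0, 340.0, 333.0, 394.0] c 302.2 364.0 A 2614.0
elbow changed px 0
long changed px 0
disc changed px 0
```

View pics/w14.png

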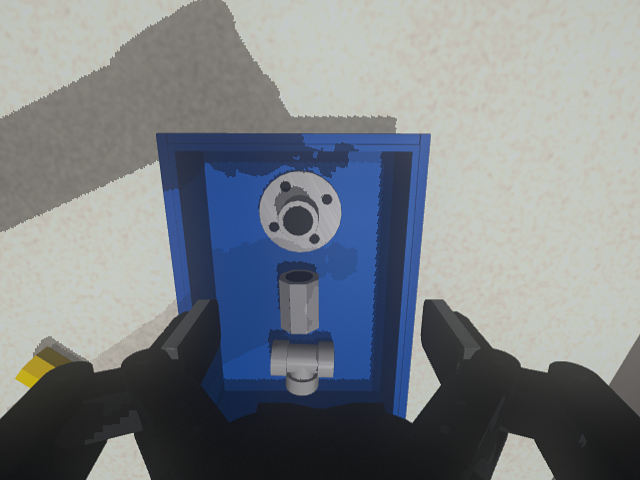

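View pics/s14.png

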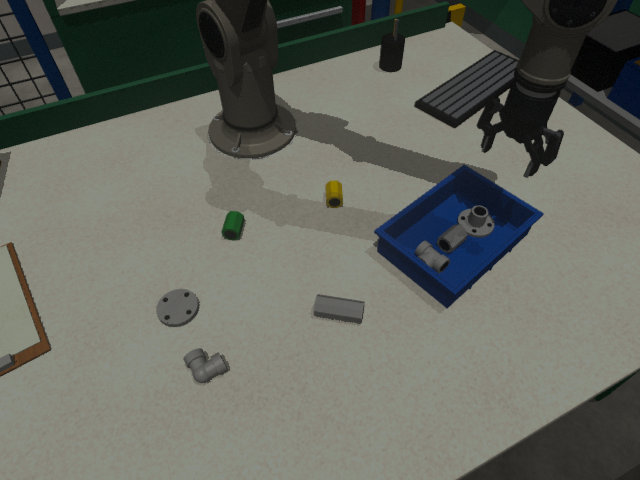

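All three parts lie flat in the bin, and the bin corners in the scene view are where they were: (376,233), (452,299), (542,214). The bystanders show no change. I'm handing in.

```bash
python3 - <<'E'
from h import *
print(r.sign_off())
E
```

```text
the job is handed in; nothing more can be done
None
```

I put the tee, then the necked flange, then the short grey coupling into the blue bin, one at a time, and handed the job in at about 22.7 s. Each part was lowered until the wrist force showed contact with the floor (about 12–17 N) before I opened the fingers.

**Last checks, all passed:**
- **Parts:** in the wrist and scene pictures all three lie apart on the bin floor. The tee is near y = -81 mm, the coupling near -14 mm and the flange near +75 mm along the bin's length. The gripper is open and clear above them.
- **Bin:** its corners are at the same scene pixels as at the start.
- **Bystanders:** no changed scene pixels around the elbow, long coupling or disc.

**Readings that disagreed:**
- **Bin position:** the first estimate from the top camera was about 4 mm off along the bin's length. I corrected it from the wrist camera.
- **Jaw readings:** with a part gripped, the jaws read 1–2 mm under its true size.
- **Detector:** it mixed up some look-alikes, so I chose the parts from the pictures.

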